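Shut off the fume extractor's inlet and take off the spark-trap cover

TASK

Get the fume extractor's spark trap ready for cleaning. First flip the cam lever outward to free the inlet gate, push the gate plate fully shut over the round inlet and flip the lever fully back to lock it there; then press the pot's bayonet cover down against its spring, turn it a quarter turn anticlockwise (seen from above) to free it, lift it off and set it down gently, flat in the tray with its grip bar up. Leave the gate shut and locked, and do not disturb the other things on the bench.

Things in the scene. Friction and masses are not known exactly. Their poses are not given: they have to be found in the camera images.
- trap: The fixed spark-trap unit: a flat blue box 180 (x) x 345 (y) x 30 mm; a round pot at its +y end, an inlet gate with cam lever at its -y end. Origin on the bench. Its x is the direction in which the gate closes; its y points from gate to pot. Guide strips (42 mm high, outer edges at y = -120 and -30 mm) flank the gate; the dark round inlet, 50 mm across, is at x = 35, y = -75 mm.
- pot_axis (a point): Centre of the mouth of the round aluminium pot (112 mm across outside), level with its rim, 85 mm above the bench; at x = 0, y = 95 mm of the unit. In the pot the cover's two lugs sit locked under lips, held up by a spring behind a 8 mm deep step; two gaps between the lips let the lugs out.
- cover_grip (a point): Black grip bar on the cover: 60 mm long (this point's x), 14 mm thick (y), 28 mm tall; z up. The point is on the cover's axis, 12 mm below the bar's top, 15 mm above the cover's top face, 30 mm above its flat underside. Locked, the bar lies along the unit's x and its foot is level with the pot's rim.
- gate (a joint): How far the gate plate has slid shut, in m: 0 open, 0.060 fully shut. Slides with about 2 N of friction, stays where it is left; while the lever is locked it has only about 3 mm of play.
- gate_tab (a point): Upright steel handle tab of the gate plate, 8 mm thick along the unit's x, 40 mm wide along its y; this point is its middle in x and y, 58 mm above the bench; the tab stands from 34 to 70 mm above the bench.
- lever (a joint): Angle of the cam lever, rad: 0 locked (leans 25 degrees inward, towards the pot; its nose sits in a notch of the gate's edge), 1.22 fully free (leans 45 degrees outward). Stays where it is left; about 2 N at the tip moves it. The nose clears the gate above 0.4. It returns to 0 only with the gate open or fully shut, within 3 mm.
- lever_tip (a point): Centre of the black ball (22 mm across) at the end of the lever's round handle (12 mm thick). It moves in the unit's y-z plane, 70 mm from the hinge: 108 mm above the bench when locked, 94 mm when free.
- tray: Shallow open steel tray, 170 x 170 x 22 mm, walls and floor 4 mm thick; fixed; origin under its centre on the bench.
- spray_can: Bystander: upright grey can, 56 mm across, 150 mm tall; origin under its centre.
- jack: Bystander: small dark steel fixture post, waisted, foot 44 mm across, 58 mm tall; origin under its centre.
- square: Bystander: steel angle bracket, 100 x 40 mm foot with a 70 mm upright; origin under the foot's centre.
- cover: The loose bayonet cover, a steel disc 70 x 15 mm, 92 mm over its two lugs (in line with the bar), about 0.25 kg; origin under its centre. To free: press down 10 mm (8 needed, 14 at most; 7 N to start, 12 N when down), keep it down while turning 80 degrees anticlockwise from above (70 to 90 will do; stop at 90), let the spring raise it (about 5 mm above locked), lift straight up.
- lever_pivot (a point): The lever's hinge, fixed, at x = -20, y = -145 mm of the unit, 45 mm above the bench; the axis runs along the unit's x.
Not all that is in view belongs to the job. Leave any yellow look-alike of the cover alone. Of the things that look like the tray, take the one that is nearest to the robot's base at the start.

How it is judged:
By the outcome, as a careful person would: the job done as asked, in the order asked, and still so for the second after the job is handed in, with the robot touching nothing.
It also fails if it takes over 72 s, if anything falls off the work surface, if the arm or the gripper's body presses on something with over 40 N, if the wrist force passes 120 N, or if a joint passes its speed limit or range.

ROBOT

A 6-joint arm with a two-finger parallel gripper is mounted at the origin on the work surface. World frame = base frame: x ahead of the robot, y to its left, z up, the work surface at z = 0. Lengths are in m, angles in rad, forces in N, time in s.
With the tool pointing down it reaches from about 0.35 to 0.775 m from the base axis. Payload 7.3 kg.
Tool frame: the origin (TCP) lies midway between the tips of the shut fingers; the grasp point (between the pads) lies 19 mm behind it; x points along the fingers, z is the direction in which the jaws open and shut, and the axes are right-handed (so a half turn about x gives the same grasp; the last joint's range is limited). The gripper opens to 92 mm and grips with 3 to 60 N. Pads are 19 mm wide; open, the fingers measure 130 mm over their backs; the gripper's body (75 mm by 190 mm) begins 47 mm behind the grasp point.
Start: joints at [-1.264, 0.342, 1.524, -0, 1.275, -0.146], TCP at [0.23, -0.472, 0.227] pointing down, gripper open.
Joint ranges: [-2.53, 2.53], [-0.77, 2.02], [0.04, 2.7], [-1, 4.14], [0.28, 2.66], [-3.11, 3.11]. Speed limits (rad/s): [2.57, 2.57, 3.14, 3.14, 3.14, 3.14].

INTERFACE

Orientations are given as [roll, pitch, yaw] about the fixed x, y, z axes, in that order (R = Rz(yaw) Ry(pitch) Rx(roll)).
In Python, from cell import observe, cams, robot gives the robot as it stands.
- The arm moves only by the tool jog_arm, never from a script. Its argument "plan" is one flat list of numbers, 7 for each row, row after row: the turn, a rotation vector about the tool's x, y, z in degrees, then the shift along the tool's x, y, z in cm, then the opening, from -1 (shut) to 1 (fully open). In form: [ax, ay, az, x, y, z, jaw, ax, ay, az, x, y, z, jaw, ...]. A call has 1 to 10 rows; each row is the pose to reach, as a shift and turn from the pose commanded when the call began, along the tool's axes at that moment; what a row does not reach only later rows make up. A row lasts 1/10 s, in which the tool goes at most 50 mm and 8.59 degrees, less where a joint would pass 70% of its speed; a pose out of reach is approached as far as the arm can. A call with a gripper value outside its range is refused whole. The fingers move at their own pace and stop on an object; "newtons" is the grip in N (left out, the last holds). Time passes only in rows, so rows that repeat a pose let the fingers close. It gives the time, the measured TCP pose, the force and the opening at its end, in the units of the state.
- observe(): the state, without advancing time (a new reading comes with each control period).
- cams.read_camera(name): name is "side" or "top" or "wrist"; returns a dict with "image" (420x560x3 uint8, red, green, blue), "fov_y" (degrees; the focal length in pixels is half the picture's height over the tangent of half this angle, whatever the lens; pixels are square), "cx", "cy" (the principal point, pixels), "T" (4x4, takes a point from camera to world coordinates). Camera axes: x right, y down, z forward; pixel columns grow to the right and rows downward; lengths in m; the calibration is good to about 2 mm. The wrist camera is an equidistant fisheye: a pixel r from the principal point sees the ray r / f radians off the axis. A picture is of the moment at which its call begins. There is no depth.
- robot.hand_in(): hands the job in, once; it reports no verdict.
The state is a dict: "time": time; "qpos": joint angles; "qvel": joint speeds; "joint_efforts": joint torques, N m; "tool_pos": TCP position; "tool_rot": TCP orientation; "contact_force": force on the tool from outside, world axes, zero at the start; "torque": the same for the moment, N m; "opening": finger opening in m.
Only numpy, scipy, OpenCV 4.12 (cv2) and the standard library are available. Lean on these libraries where they do the work, as an engineer would, in place of code of your own. Each camera call takes 0.05 s, during which the arm holds its last target.

## Working session

There is one attempt and no reset: what is moved stays moved. The work goes in short steps, Python scripts to look and compute and a tool call to move; the robot and the scene stay as the last step left them, time stands still between calls to the robot, and variables do not carry over. Pictures are saved under pics/ and viewed, and the job is handed in when it is done.

Besides the shell and the picture viewer there is one more tool, called as a command line: name --argument value ..., lists and objects as JSON in quotes. jog_arm: Moves the arm, as the interface text tells. Its arguments: {"type":"object","properties":{"plan":{"type":"array"},"newtons":{"type":"number"}},"required":["plan"]}

```bash
ls; mkdir -p pics; python3 - <<'E'
from cell import observe, cams, robot
import cv2, numpy as np, pickle
s=observe(); print({k:np.round(v,3) for k,v in s.items()})
for n in ["side","top","wrist"]:
    d=cams.read_camera(n); cv2.imwrite(f"pics/{n}0.png",d["image"][...,::-1]); pickle.dump(d,open(f"pics/{n}0.pkl","wb"))
    print(n,d["fov_y"],d["cx"],d["cy"],np.round(d["T"],3).tolist())
E
```

```text
pics
{'time': np.float64(0.0), 'qpos': array([-1.264,  0.343,  1.525, -0.   ,  1.275, -0.146]), 'qvel': array([-0.001, -0.001, -0.003,  0.001,  0.001, -0.001]), 'joint_efforts': array([-3.0000e-03, -4.3126e+01, -2.4422e+01,  7.1000e-02,  5.6000e-02,
       -0.0000e+00]), 'tool_pos': array([ 0.23 , -0.472,  0.226]), 'tool_rot': array([3.023, 1.569, 1.905]), 'contact_force': array([ 0.492, -0.575,  0.068]), 'torque': array([-0.04 , -0.035,  0.038]), 'opening': np.float64(0.092)}
side 49.778613322152125 283.1784131739748 212.29382783748315 [[-0.987, -0.118, 0.106, 0.463], [-0.158, 0.67, -0.726, 0.959], [0.014, -0.733, -0.68, 0.929], [0.0, 0.0, 0.0, 1.0]]
top 43.211887953261 281.3633814170114 208.74459151708095 [[0.015, -0.978, 0.209, 0.204], [-1.0, -0.014, 0.006, 0.054], [-0.003, -0.209, -0.978, 1.902], [0.0, 0.0, 0.0, 1.0]]
wrist 65.70646984690485 273.8274748859411 206.9849308548303 [[0.438, -0.858, -0.269, 0.303], [-0.899, -0.418, -0.13, -0.436], [-0.001, 0.299, -0.954, 0.385], [0.0, 0.0, 0.0, 1.0]]
```

View pics/side0.png

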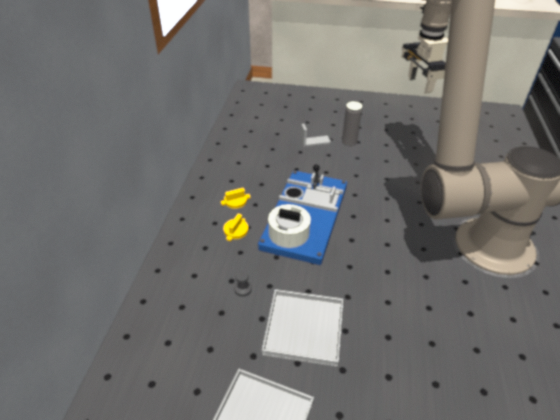

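View pics/top0.png

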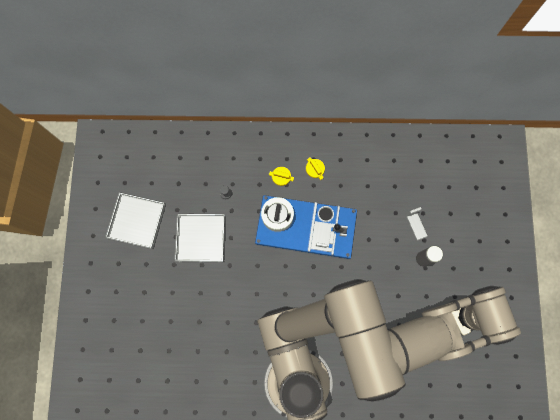

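View pics/wrist0.png

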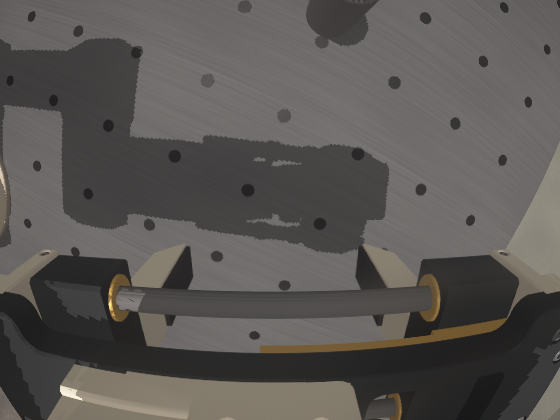

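```bash
cat > h.py <<'E'
import numpy as np, cv2, pickle
from scipy.spatial.transform import Rotation as R
def ray(d,uv):
    H=d["image"].shape[0]; f=H/2/np.tan(np.radians(d["fov_y"]/2))
    p=(np.atleast_2d(uv).astype(float)-[d["cx"],d["cy"]])
    if d.get("fish"):
        r=np.linalg.norm(p,axis=1)+1e-12; th=r/f
        v=np.c_[p/r[:,None]*np.sin(th)[:,None],np.cos(th)]
    else: v=np.c_[p/f,np.ones(len(p))]
    T=d["T"]; return T[:3,3], v@T[:3,:3].T
def plane(d,uv,z):
    o,v=ray(d,uv); return o+v*((z-o[2])/v[:,2])[:,None]
def proj(d,P):
    H=d["image"].shape[0]; f=H/2/np.tan(np.radians(d["fov_y"]/2))
    T=d["T"]; q=(np.atleast_2d(P)-T[:3,3])@T[:3,:3]
    if d.get("fish"):
        th=np.arctan2(np.linalg.norm(q[:,:2],axis=1),q[:,2]); n=np.linalg.norm(q[:,:2],axis=1)+1e-12
        return q[:,:2]/n[:,None]*(th*f)[:,None]+[d["cx"],d["cy"]]
    return q[:,:2]/q[:,2:]*f+[d["cx"],d["cy"]]
def tri(d1,uv1,d2,uv2):
    o1,v1=ray(d1,uv1);o2,v2=ray(d2,uv2);v1=v1[0]/np.linalg.norm(v1[0]);v2=v2[0]/np.linalg.norm(v2[0])
    A=np.c_[v1,-v2];t=np.linalg.lstsq(A,o2-o1,rcond=None)[0];a=o1+t[0]*v1;b=o2+t[1]*v2
    return (a+b)/2,np.linalg.norm(a-b)
def load(n,i):
    d=pickle.load(open(f"pics/{n}{i}.pkl","rb")); d["fish"]=n=="wrist"; return d
def shot(n,i):
    from cell import cams
    d=cams.read_camera(n); pickle.dump(d,open(f"pics/{n}{i}.pkl","wb")); cv2.imwrite(f"pics/{n}{i}.png",d["image"][...,::-1]); d["fish"]=n=="wrist"; return d
E
python3 - <<'E'
from h import *
for n,(x0,x1,y0,y1) in {"side":(200,360,120,300),"top":(160,360,150,270)}.items():
    d=load(n,0); im=d["image"][y0:y1,x0:x1,::-1]; cv2.imwrite(f"pics/{n}0c.png",cv2.resize(im,None,fx=3.3 if n=="side" else 4,fy=3.3 if n=="side" else 4,interpolation=cv2.INTER_CUBIC))
for n,z in (("top",.03),("side",.03)):
    d=load(n,0); h=cv2.cvtColor(d["image"],cv2.COLOR_RGB2HSV)
    m=cv2.inRange(h,(100,120,60),(125,255,255)); c=max(cv2.findContours(m,0,2)[0],key=cv2.contourArea)
    hull=cv2.convexHull(c); r=cv2.minAreaRect(c); b=cv2.boxPoints(r); print(n,b.round(1).tolist())
    print(cv2.approxPolyDP(hull,4,True)[:,0].tolist()); print(plane(d,b,z).round(3).tolist())
E
```

```text
top [[254.60000610351562, 243.8000030517578], [262.20001220703125, 194.6999969482422], [338.5, 206.5], [330.8999938964844, 255.6999969482422]]
[[260, 213], [286, 199], [313, 203], [331, 255], [257, 244]]
[[0.475, 0.158, 0.03], [0.655, 0.135, 0.03], [0.615, -0.141, 0.03], [0.436, -0.113, 0.03]]
side [[256.5, 249.3000030517578], [269.5, 195.8000030517578], [336.8999938964844, 212.1999969482422], [323.8999938964844, 265.70001220703125]]
[[336, 212], [320, 263], [259, 249], [266, 227], [301, 205]]
[[0.651, 0.155, 0.03], [0.656, -0.067, 0.03], [0.449, -0.029, 0.03], [0.467, 0.182, 0.03]]
```

View pics/side0c.png

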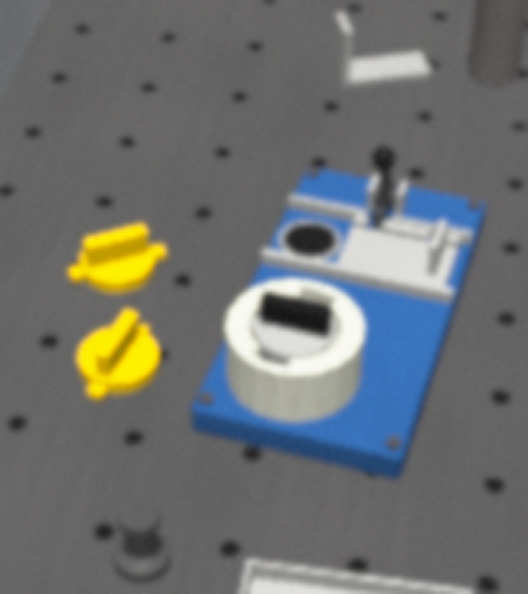

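View pics/top0c.png

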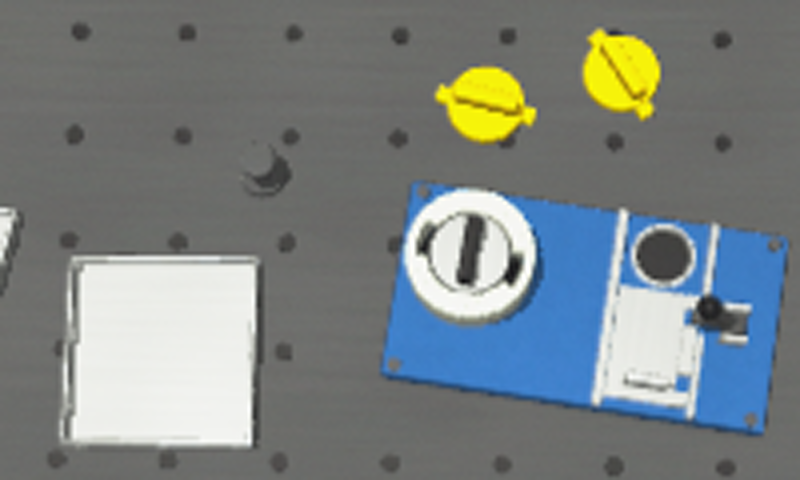

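```bash
python3 - <<'E'
from h import *
d=load("top",0); s=load("side",0)
c=np.array([(411,182),(788,238),(763,433),(382,374)])/4.+[160,150]
P=plane(d,c,.03); print(P.round(4).tolist()); 
cs=np.array([(305,170),(485,207),(400,460),(195,410)])/3.3+[200,120]
Q=plane(s,cs,.03); print(Q.round(4).tolist())
for X in(P,Q):
    e=[np.linalg.norm(X[i]-X[(i+1)%4]) for i in range(4)]; print(np.round(e,4),X.mean(0).round(4))
# order P: potcorner far(+x,+y), (+x,-y),(-x,-y),(-x,+y)
yv=(P[0]+P[3]-P[1]-P[2]); print("yaw y",np.degrees(np.arctan2(-yv[0],yv[1])))
xv=(P[0]+P[1]-P[2]-P[3]); print("yaw x",np.degrees(np.arctan2(xv[1],xv[0])))
t=np.array([(70,257),(259,258),(253,445),(63,445)])/4.+[160,150]
T=plane(d,t,.022);print(T.round(3).tolist(),T.mean(0),[np.linalg.norm(T[i]-T[(i+1)%4]).round(3) for i in range(4)])
print("inlet",plane(d,np.array([663,254])/4+[160,150],.032),plane(s,np.array([309,240])/3.3+[200,120],.032))
print("pot",plane(d,np.array([470,254])/4+[160,150],.085),plane(s,np.array([294,326])/3.3+[200,120],.085))
print("ball",tri(d,np.array([710,308])/4+[160,150],s,np.array([384,157])/3.3+[200,120]))
print("tab",tri(d,np.array([648,377])/4+[160,150],s,np.array([441,228])/3.3+[200,120]))
print("can",plane(d,[434,254],.15)," sq",plane(d,[417,224],0), "tray2",plane(d,[135,220],.02))
E
```

```text
[[0.6517, 0.1332, 0.03], [0.6046, -0.2079, 0.03], [0.4279, -0.1831, 0.03], [0.4757, 0.1551, 0.03]]
[[0.6048, -0.1981, 0.03], [0.4271, -0.1713, 0.03], [0.4762, 0.1617, 0.03], [0.6479, 0.1361, 0.03]]
[0.3443 0.1784 0.3416 0.1774] [ 0.54   -0.0257  0.03  ]
[0.1797 0.3366 0.1735 0.337 ] [ 0.539  -0.0179  0.03  ]
yaw y -7.955996407140722
yaw x -7.545962290802485
[[0.58, 0.441, 0.022], [0.581, 0.269, 0.022], [0.412, 0.269, 0.022], [0.409, 0.437, 0.022]] [0.49541868 0.35394246 0.022     ] [np.float64(0.171), np.float64(0.169), np.float64(0.169), np.float64(0.17)]
inlet [[ 0.58785975 -0.09501869  0.032     ]] [[ 0.58567965 -0.09146424  0.032     ]]
pot [[0.57461403 0.07786992 0.085     ]] [[0.57518974 0.08037419 0.085     ]]
ball (array([ 0.52505273, -0.12907524,  0.10832894]), np.float64(0.000844147896578686))
tab (array([ 0.467878  , -0.07797551,  0.07553676]), np.float64(0.0038239717531564376))
can [[ 0.4316754  -0.44396685  0.15      ]]  sq [[ 0.56006697 -0.42971652  0.        ]] tray2 [[0.55662514 0.59346111 0.02      ]]
```

```bash
cat >> h.py <<'E'
YAW=np.radians(-7.75); O=np.array([0.5615,-0.0157,0])
def U(x,y,z): # unit mm -> world m
    c,s=np.cos(YAW),np.sin(YAW); return O+np.array([c*x-s*y,s*x+c*y,z])/[1000,1000,1000]
def pose():
    from cell import observe
    s=observe(); return s["tool_pos"],R.from_euler("xyz",s["tool_rot"]),s
def Rdown(zang): # tool x down, jaw axis z at world angle zang(rad)
    z=np.array([np.cos(zang),np.sin(zang),0]); x=np.array([0,0,-1.]); return R.from_matrix(np.c_[x,np.cross(z,x),z])
def step(tgt,Rt=None,cmd=None):
    p,r,s=pose()
    if cmd is not None: p,r=cmd
    rv=np.degrees((r.inv()*Rt).as_rotvec()) if Rt is not None else np.zeros(3)
    sh=r.inv().apply(np.array(tgt)-p)*100
    return rv.round(2),sh.round(2)
E
python3 - <<'E'
from h import *
p,r,s=pose(); print(p,r.as_matrix().round(3).tolist(),s["qpos"])
d=load("wrist",0); print("cam in tool",r.inv().apply(d["T"][:3,3]-p), "cam axes", (r.inv()*R.from_matrix(d["T"][:3,:3])).as_matrix().round(2).tolist())
z=r.as_matrix()[:,2]; print("jaw ang",np.degrees(np.arctan2(z[1],z[0])))
for zang in (YAW,YAW+np.pi): print(step([0.48,-0.09,0.25],Rdown(zang)))
E
```

```text
[ 0.22960051 -0.47181808  0.22623451] [[-0.0, 0.899, 0.437], [0.001, 0.437, -0.899], [-1.0, 0.0, -0.001]] [-1.26403480e+00  3.42536390e-01  1.52475104e+00  1.86117149e-05
  1.27539722e+00 -1.45976146e-01]
cam in tool [-0.15826197  0.08174321 -0.00018134] cam axes [[0.0, -0.3, 0.95], [0.0, -0.95, -0.3], [1.0, 0.0, -0.0]]
jaw ang -64.06034750381401
(array([-5.631e+01, -5.000e-02, -4.000e-02]), array([ -2.34,  39.22, -23.38]))
(array([ 1.2369e+02, -5.0000e-02,  6.0000e-02]), array([ -2.34,  39.22, -23.38]))
```

```bash
python3 - <<'E'
from h import *
print(U(-20,-60,260),step(U(-20,-60,260)*1,Rdown(YAW)))
E
```

```text
[ 0.53359163 -0.07245494  0.26      ] (array([-5.631e+01, -5.000e-02, -4.000e-02]), array([ -3.34,  44.81, -22.62]))
```

jog_arm --plan '[-56.3,0,0,-3.3,44.8,-22.6,-1,-56.3,0,0,-3.3,44.8,-22.6,-1,-56.3,0,0,-3.3,44.8,-22.6,-1,-56.3,0,0,-3.3,44.8,-22.6,-1,-56.3,0,0,-3.3,44.8,-22.6,-1,-56.3,0,0,-3.3,44.8,-22.6,-1,-56.3,0,0,-3.3,44.8,-22.6,-1,-56.3,0,0,-3.3,44.8,-22.6,-1,-56.3,0,0,-3.3,44.8,-22.6,-1,-56.3,0,0,-3.3,44.8,-22.6,-1]' --newtons 20

```text
time: 1.15
tool_pos: [0.5328, -0.0732, 0.2596]
tool_rot: [-2.181, 1.571, -2.316]
contact_force: [0.8, -1.4, 0.0]
opening: 0.0161
```

```bash
python3 - <<'E'
from h import *
d=shot("wrist",1); p,r,s=pose(); print(p,s["opening"])
m=r.as_matrix(); print(np.degrees(np.arctan2(m[1,2],m[0,2])))
# predicted features
for n,P in dict(ball=U(-20,-115.4,108),inlet=U(35,-75,32),tab=U(-84,-75,70),pot=U(0,95,85),bartop=U(0,95,113),pivot=U(-20,-145,45)).items(): print(n,P.round(4),proj(d,P).round(1))
E
```

```text
[ 0.53641357 -0.06728818  0.2598049 ] 0.012416184039635058
-7.514841277573899
ball [ 0.5261 -0.1273  0.108 ] [[274.2 242.8]]
inlet [ 0.5861 -0.0947  0.032 ] [[318.9 187.5]]
tab [ 0.4682 -0.0787  0.07  ] [[217.1 195.6]]
pot [0.5743 0.0784 0.085 ] [[294.3  37.1]]
bartop [0.5743 0.0784 0.113 ] [[296.1  30.8]]
pivot [ 0.5221 -0.1567  0.045 ] [[274.1 244.2]]
```

View pics/wrist1.png

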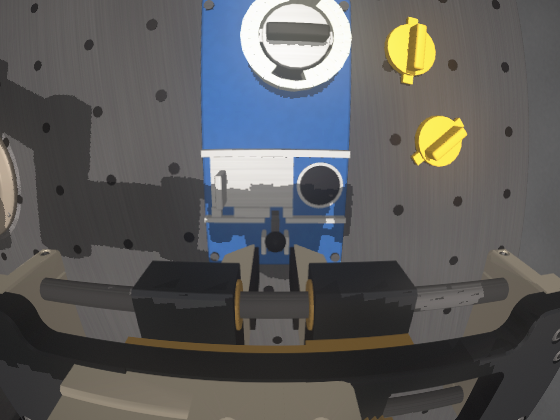

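```bash
python3 - <<'E'
from h import *
p,r,s=pose(); print(p,s["qvel"].round(3))
print("start",step(U(-20,-80,150),Rdown(YAW)),step(U(-20,-80,85)))
E
```

```text
[ 0.53641357 -0.06728818  0.2598049 ] [-0.089 -0.044  0.093 -0.021 -0.019 -0.163]
start (array([ 0.24,  0.16, -0.23]), array([10.97, -2.59, -0.25])) (array([0., 0., 0.]), array([17.47, -2.62, -0.27]))
```

jog_arm --plan '[0,0,0,5,-2,0,-1,0,0,0,9,-2,0,-1,0,0,0,13,-2,0,-1,0,0,0,16,-2,0,-1,0,0,0,17.5,-2,0,-1,0,0,0,17.5,-2,0,-1,0,0,0,17.5,-2,0,-1]'

```text
time: 1.9
tool_pos: [0.5294, -0.0951, 0.0848]
tool_rot: [-1.462, 1.571, -1.597]
contact_force: [-0.5, -0.1, -0.2]
opening: 0.0005
```

```bash
python3 - <<'E'
from h import *
d=shot("wrist",2); shot("side",2); p,r,s=pose(); print(p,U(-20,-80,85),s["opening"],s["contact_force"],s["qvel"].round(3))
cv2.imwrite("pics/side2c.png",cv2.resize(load("side",2)["image"][100:300,200:400,::-1],None,fx=3,fy=3,interpolation=cv2.INTER_CUBIC))
E
```

```text
[ 0.5300603  -0.09526651  0.08575322] [ 0.53089461 -0.09227225  0.085     ] 0.000219434501058668 [ 0.29731332 -0.18114842  1.3136426 ] [ 0.    -0.008  0.001 -0.001 -0.004  0.001]
```

View pics/wrist2.png

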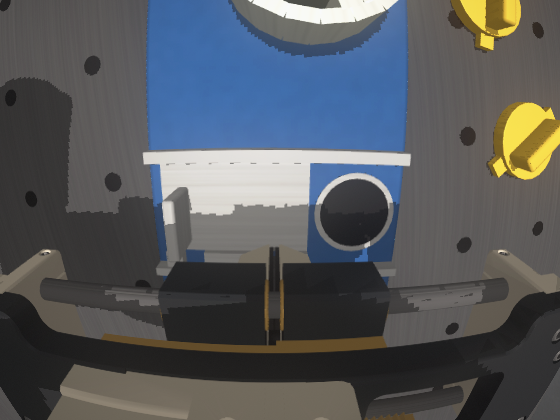

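View pics/side2c.png

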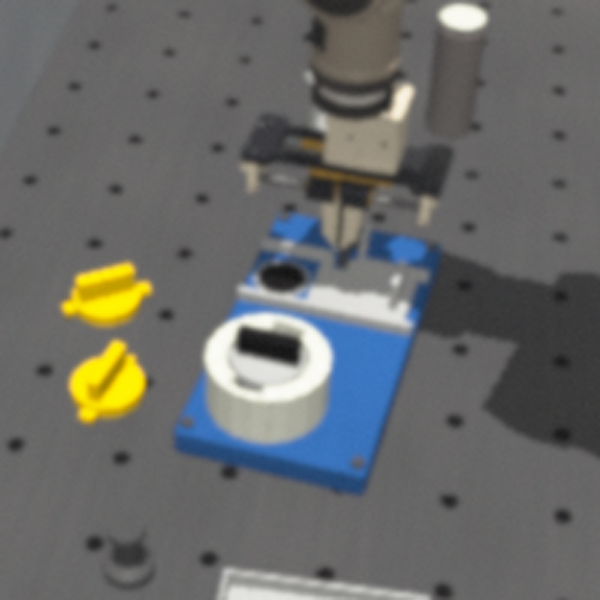

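```bash
python3 - <<'E'
from h import *
d=load("wrist",2)
print("inlet",plane(d,[354,211],.033),U(35,-75,33), "tabtop",plane(d,[176,208],.070),U(-84,-75,70))
print(proj(d,U(35,-75,32)),proj(d,U(-84,-75,70)))
print([ (h,proj(d,np.array([U(-60,y,42),U(60,y,42)])).round(0).tolist()) for h,y in(("in",-30),("out",-120))])
E
```

```text
inlet [[ 0.58669611 -0.08991603  0.033     ]] [ 0.58606649 -0.09473472  0.033     ] tabtop [[ 0.47758283 -0.06111226  0.07      ]] [ 0.46815344 -0.07868746  0.07      ]
[[353.18153631 217.14157661]] [[168.06141072 237.72497229]]
[('in', [[211.0, 155.0], [397.0, 157.0]]), ('out', [[219.0, 281.0], [383.0, 279.0]])]
```

jog_arm --plan '[0,0,0,0,-1,0,-1,0,0,0,0,-2,0,-1,0,0,0,0,-3,0,-1,0,0,0,0,-4,0,-1,0,0,0,0,-5,0,-1,0,0,0,0,-6,0,-1,0,0,0,0,-7,0,-1,0,0,0,0,-7.6,0,-1,0,0,0,0,-8,0,-1,0,0,0,0,-8,0,-1]'

```text
time: 3.0
tool_pos: [0.5183, -0.1751, 0.0846]
tool_rot: [-1.495, 1.57, -1.631]
contact_force: [0.2, 0.6, 0.1]
opening: 0.0006
```

```bash
sed -i 's/O=np.array(.*/O=np.array([0.5618,-0.0127,0])/' h.py; cat >> h.py <<'E'
def toU(P):
    c,s=np.cos(YAW),np.sin(YAW); q=np.asarray(P)-O; return np.array([c*q[0]+s*q[1],-s*q[0]+c*q[1],q[2]])*1000
def crop(d,x0,x1,y0,y1,f,name): cv2.imwrite(name,cv2.resize(np.ascontiguousarray(d["image"][y0:y1,x0:x1,::-1]),None,fx=f,fy=f,interpolation=cv2.INTER_CUBIC))
E
python3 - <<'E'
from h import *
d=shot("side",3); p,r,s=pose(); print(p,toU(p),s["contact_force"],s["qvel"].round(3))
crop(d,250,390,120,260,4,"pics/side3c.png")
E
```

```text
[ 0.5183942  -0.17479373  0.08457107] [ -21.15084226 -166.46645779   84.57106501] [ 0.0499209  -0.10585786 -0.03921305] [ 0.011 -0.002  0.002 -0.     0.     0.003]
```

View pics/side3c.png

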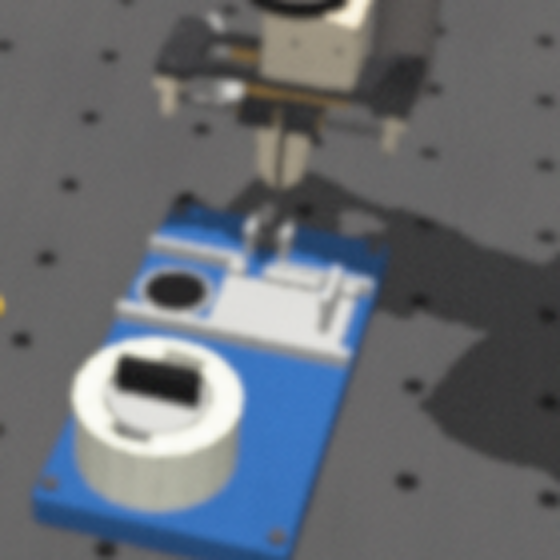

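jog_arm --plan '[0,0,0,0,-0.4,0,-1,0,0,0,0,-0.8,0,-1,0,0,0,0,-0.8,0,-1]'

```text
time: 3.35
tool_pos: [0.5177, -0.1789, 0.0848]
tool_rot: [1.646, 1.565, 1.51]
contact_force: [3.2, 16.0, 5.6]
opening: 0.0003
```

jog_arm --plan '[0,0,0,-1.5,2,0,-1,0,0,0,-2,5,-3,-1,0,0,0,-2,9.9,-7,-1,0,0,0,-2,9.9,-10.4,-1,0,0,0,0,9.9,-10.4,-1,0,0,0,3.3,9.9,-10.4,-1,0,0,0,3.3,9.9,-10.4,-1]'

```text
time: 4.05
tool_pos: [0.4255, -0.0694, 0.0494]
tool_rot: [3.029, 1.565, 2.895]
contact_force: [0.0, -0.7, 0.6]
opening: 0.0006
```

```bash
python3 - <<'E'
from h import *
d=shot("wrist",4); e=shot("side",4); p,r,s=pose(); print(p,toU(p),s["contact_force"],s["qvel"].round(3))
crop(e,250,390,120,260,4,"pics/side4c.png")
print(proj(d,U(-84,-75,70)),proj(d,U(35,-75,33)),proj(e,U(-20,-194.5,94)),proj(e,U(-20,-115,108)))
E
```

```text
[ 0.42762565 -0.07016578  0.05173487] [-125.19947335  -75.03441387   51.73487129] [0.4306428  0.3320638  0.75671672] [-0.    -0.024 -0.024  0.004 -0.001  0.002]
[[359.7206832  281.54045306]] [[502.2669947  244.42226882]] [[321.36289144 157.44563724]] [[315.56776803 168.59662678]]
```

View pics/wrist4.png

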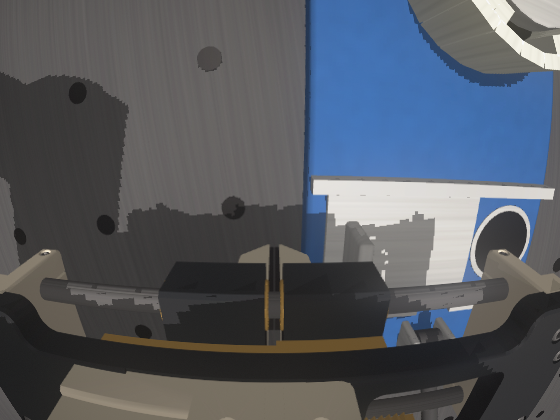

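View pics/side4c.png

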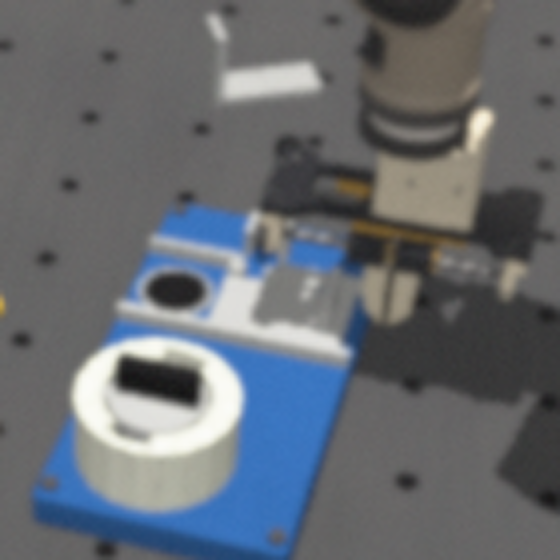

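jog_arm --plan '[0,0,0,0,0,1,-1,0,0,0,0,0,2,-1,0,0,0,0,0,3,-1,0,0,0,0,0,4,-1,0,0,0,0,0,5,-1,0,0,0,0,0,6,-1,0,0,0,0,0,6.8,-1,0,0,0,0,0,7.2,-1,0,0,0,0,0,7.2,-1]'

```text
time: 5.05
tool_pos: [0.4999, -0.0799, 0.0514]
tool_rot: [-0.088, 1.57, -0.224]
contact_force: [-0.1, -0.9, -0.9]
opening: 0.0008
```

```bash
python3 - <<'E'
from h import *
d=shot("wrist",5); p,r,s=pose(); print(p,toU(p),s["contact_force"],s["qvel"].round(3))
E
```

```text
[ 0.49944503 -0.07978197  0.05140687] [-52.73934668 -74.87785777  51.40686533] [-0.32665152 -0.61172714 -0.19909615] [-0.001 -0.007  0.014  0.    -0.     0.   ]
```

View pics/wrist5.png

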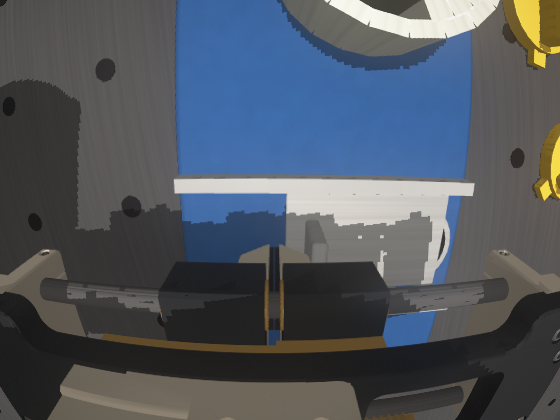

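Most of the inlet is covered; keep pushing to the stop in small steps.

jog_arm --plan '[0,0,0,0,0,0.4,-1,0,0,0,0,0,0.8,-1,0,0,0,0,0,1.0,-1,0,0,0,0,0,1.0,-1]'

```text
time: 5.5
tool_pos: [0.5068, -0.0807, 0.0513]
tool_rot: [3.093, 1.566, 2.958]
contact_force: [-8.3, 0.6, 6.3]
opening: 0.0003
```

jog_arm --plan '[0,0,0,0,0,0.3,-1,0,0,0,0,0,0.3,-1]'

```text
time: 5.7
tool_pos: [0.5069, -0.0807, 0.0513]
tool_rot: [3.098, 1.559, 2.963]
contact_force: [-19.4, -0.2, 14.4]
opening: 0.0001
```

```bash
python3 - <<'E'
from h import *
d=shot("wrist",6); p,r,s=pose(); print(p,toU(p),s["contact_force"],s["qvel"].round(3))
E
```

```text
[ 0.50692536 -0.08064388  0.05128017] [-45.21111792 -74.72317325  51.28017126] [-19.29124157   0.30625693  14.27209367] [ 0.001 -0.001  0.003  0.002 -0.004 -0.   ]
```

View pics/wrist6.png

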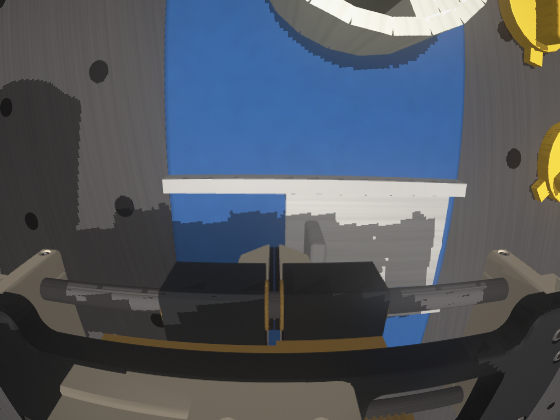

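jog_arm --plan '[0,0,0,0,0,-1.5,-1,0,0,0,-2,0,-2.5,-1,0,0,0,-7,0,-2,-1,0,0,0,-11,-3,0,-1,0,0,0,-11,-8,2,-1,0,0,0,-11,-13,2,-1,0,0,0,-11,-15.7,2,-1,0,0,0,-7,-15.7,2,-1,0,0,0,-3.4,-15.7,2,-1,0,0,0,-3.4,-15.7,2,-1]'

```text
time: 6.75
tool_pos: [0.508, -0.2386, 0.0813]
tool_rot: [2.7, 1.562, 2.564]
contact_force: [-0.1, 0.3, -0.3]
opening: 0.0005
```

```bash
python3 - <<'E'
from h import *
d=shot("wrist",7); p,r,s=pose(); print(p,toU(p),s["contact_force"],s["qvel"].round(3))
E
```

```text
[ 0.50961112 -0.23931598  0.0840771 ] [ -21.15280769 -231.58376737   84.07710491] [ 0.60867839 -0.24514115  0.80010997] [ 0.008 -0.053 -0.061 -0.001  0.02   0.   ]
```

View pics/wrist7.png

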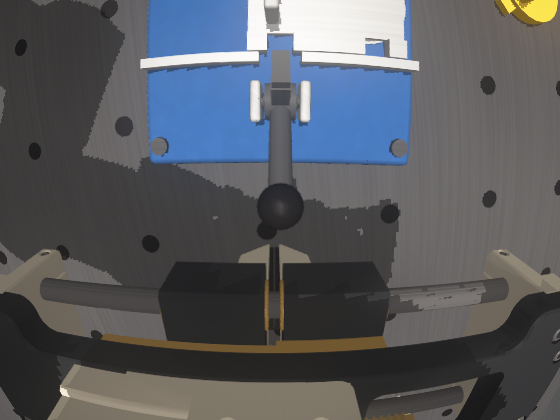

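jog_arm --plan '[0,0,0,0,1,0,-1,0,0,0,0,2,0,-1,0,0,0,0,3,0,-1,0,0,0,0,4,0,-1,0,0,0,0,5,0,-1,0,0,0,0,6,0,-1,0,0,0,0,7,0,-1,0,0,0,0,7.8,0,-1,0,0,0,0,8.3,0,-1,0,0,0,0,8.3,0,-1]'

```text
time: 7.8
tool_pos: [0.5218, -0.1566, 0.0852]
tool_rot: [2.489, 1.57, 2.354]
contact_force: [0.4, -0.7, -0.6]
opening: 0.0006
```

jog_arm --plan '[0,0,0,0,0.4,0,-1,0,0,0,0,0.8,0,-1,0,0,0,0,0.8,0,-1]'

```text
time: 8.1
tool_pos: [0.5228, -0.1505, 0.0854]
tool_rot: [-1.472, 1.569, -1.607]
contact_force: [-1.2, -6.5, -1.3]
opening: 0.0009
```

```bash
python3 - <<'E'
from h import *
d=shot("wrist",8); p,r,s=pose(); print(p,toU(p),s["contact_force"],s["qvel"].round(3))
E
```

```text
[ 0.52281814 -0.15052329  0.08545559] [ -20.04019485 -141.82113403   85.45558633] [-0.08286129 -6.21218767 -1.26263362] [-0.004 -0.001 -0.001  0.006  0.002 -0.002]
```

View pics/wrist8.png

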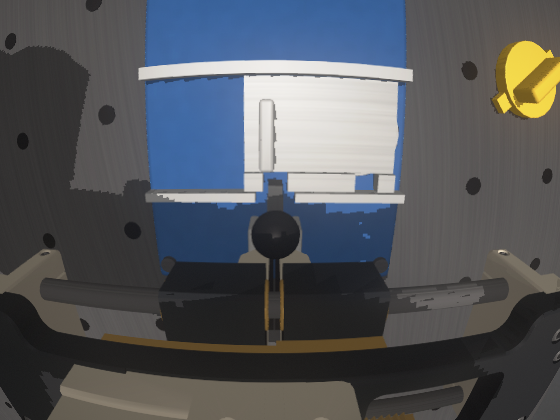

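jog_arm --plan '[0,0,0,0,0.5,0,-1,0,0,0,0,0.5,0,-1,0,0,0,0,0.5,0,-1]'

```text
time: 8.45
tool_pos: [0.5233, -0.1492, 0.0857]
tool_rot: [-1.42, 1.564, -1.556]
contact_force: [-4.0, -21.1, -2.4]
opening: 0.0005
```

jog_arm --plan '[0,0,0,0,-2,0,-1,0,0,0,-4,-3,0,-1,0,0,0,-9,-3,0,-1,0,0,0,-12,-3,0,-1,0,0,0,-12,1,0,-1,0,0,0,-12,1,0,-1]'

```text
time: 9.05
tool_pos: [0.5251, -0.1313, 0.2065]
tool_rot: [1.138, 1.568, 1.005]
contact_force: [-0.9, -0.6, -0.6]
opening: 0.0001
```

```bash
python3 - <<'E'
from h import *
d=shot("wrist",9); e=shot("side",9); p,r,s=pose(); print(p,toU(p),s["contact_force"],s["qvel"].round(3))
print(proj(d,U(-20,-115.4,108)),proj(d,U(-20,-125,110)),proj(d,U(-20,-105,105)))
crop(e,230,390,120,260,4,"pics/side9c.png")
E
```

```text
[ 0.52455261 -0.1337101   0.20530429] [ -20.58884587 -124.9276256   205.3042889 ] [-0.27156829 -0.46009326 -0.40364505] [-0.024  0.014 -0.003 -0.009 -0.004 -0.004]
[[273.75333818 200.27159902]] [[273.72629405 212.11892945]] [[273.78241905 187.12227567]]
```

View pics/wrist9.png

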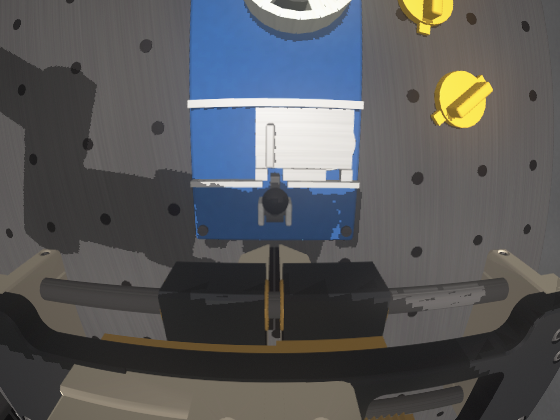

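View pics/side9c.png

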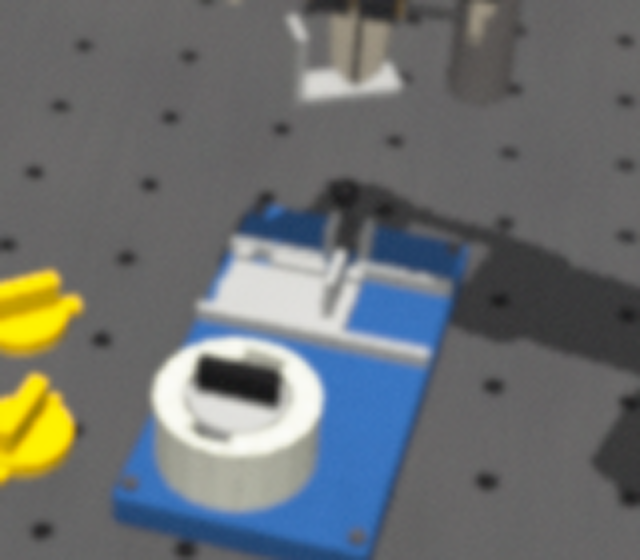

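jog_arm --plan '[20,0,0,-2,5,0.5,-0.35,45,0,0,-2,10,1,-0.35,45,0,0,-2,15,2,-0.35,90,0,0,-2,20,2.1,-0.35,90,0,0,-2,22,2.1,-0.35,90,0,0,-2,22,2.1,-0.35,90,0,0,-2,22,2.1,-0.35,90,0,0,-2,22,2.1,-0.35,90,0,0,-2,22,2.1,-0.35,90,0,0,-2,22,2.1,-0.35]'

```text
time: 10.15
tool_pos: [0.5751, 0.0798, 0.2245]
tool_rot: [-1.535, 1.569, -3.128]
contact_force: [0.1, 0.7, 1.0]
opening: 0.0298
```

jog_arm --plan '[20,0,0,0,0,0,-0.35,20,0,0,0,0,0,-0.35,20,0,0,0,0,0,-0.35,0,0,0,0,0,0,-0.35,0,0,0,0,0,0,-0.35]'

```text
time: 10.65
tool_pos: [0.5751, 0.0797, 0.2245]
tool_rot: [-1.518, 1.569, 3.136]
contact_force: [0.3, 0.3, 0.6]
opening: 0.0298
```

```bash
python3 - <<'E'
from h import *
d=shot("wrist",10); p,r,s=pose(); print(p,toU(p),s["contact_force"],s["qvel"].round(3),s["opening"])
m=r.as_matrix(); print(m.round(3).tolist(),np.degrees(np.arctan2(m[1,2],m[0,2])))
print(proj(d,U(0,95,112)),proj(d,U(0,95,85)),proj(d,U(30,95,112)),proj(d,U(-30,95,112)))
E
```

```text
[0.57510142 0.07972338 0.22453337] [  0.71654371  93.37288181 224.5333661 ] [-0.17208236  0.42200686  0.3680253 ] [ 0.001 -0.001 -0.     0.001 -0.001  0.31 ] 0.030213933251043698
[[-0.002, 0.999, -0.051], [0.0, -0.051, -0.999], [-1.0, -0.002, 0.0]] -92.92353172862664
[[272.19665247 203.72264567]] [[272.32382003 195.43740175]] [[274.87794568 169.92577186]] [[269.68718211 235.51130818]]
```

View pics/wrist10.png

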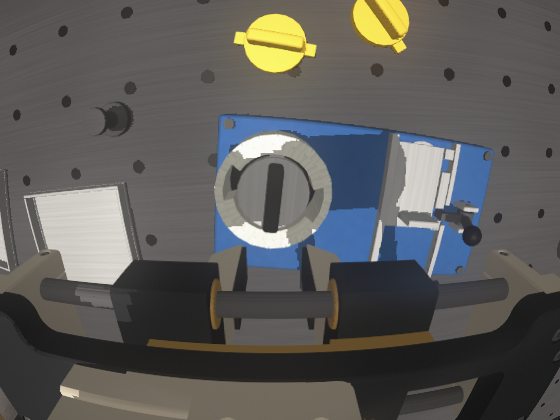

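```bash
python3 - <<'E'
from h import *
for i in (2,10):
  d=shot("wrist",11) if i==10 else load("wrist",i)
  # camera in tool fixed: 
  if i==10:
    p,r,s=pose(); print(p,np.degrees(np.arctan2(*r.as_matrix()[[1,0],2])))
  c=R.from_matrix(d["T"][:3,:3]); 
  Ct=np.array([-0.15826,0.08174,-0.00018]); A=np.array([[0,-.2988,.9543],[0,-.9543,-.2988],[1,0,0]])
  dd=dict(d); dd["T"]=np.eye(4); dd["T"][:3,:3]=A; dd["T"][:3,3]=Ct
  for y in (0,.0095,.011): print(i,y,proj(dd,[[0,y,0]]).round(1), proj(dd,[[0,y,.015]]).round(1))
crop(load("wrist",2),220,330,230,290,6,"pics/w2c.png")
crop(load("wrist",11),190,350,120,280,4,"pics/w11c.png")
d=load("wrist",11);print(proj(d,[.575,.0797,.112]),proj(d,[.575,.0797,.085]))
E
```

```text
2 0 [[274.2 263.3]] [[301.6 263.2]]
2 0.0095 [[274.2 247.6]] [[302.2 247.5]]
2 0.011 [[274.2 245. ]] [[302.3 244.9]]
[0.57514047 0.07977405 0.22464065] -93.62966143782421
10 0 [[274.2 263.3]] [[301.6 263.2]]
10 0.0095 [[274.2 247.6]] [[302.2 247.5]]
10 0.011 [[274.2 245. ]] [[302.3 244.9]]
[[274.21655797 203.16759235]] [[274.17585584 194.92581203]]
```

View pics/w2c.png

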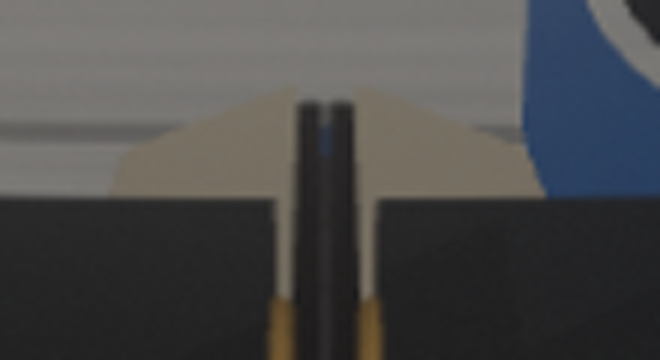

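View pics/w11c.png

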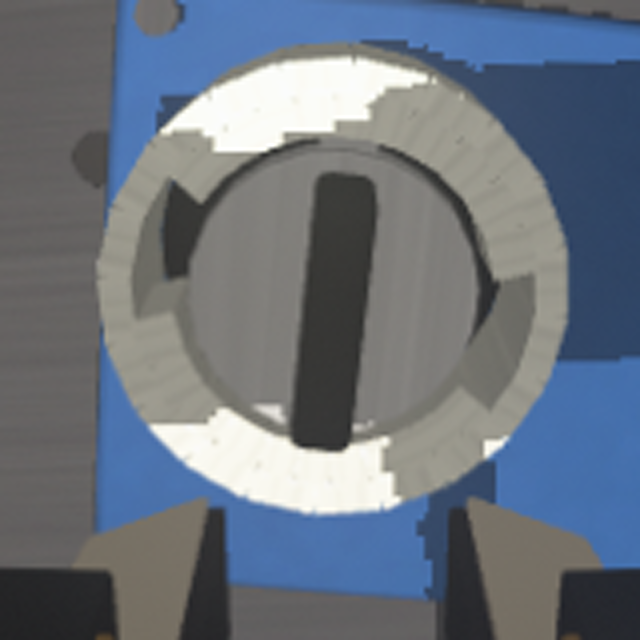

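```bash
python3 - <<'E'
from h import *
print(step([.5775,.0803,.13]))
E
```

```text
(array([0., 0., 0.]), array([ 9.46,  0.25, -0.07]))
```

jog_arm --plan '[4.5,0,0,4,0.25,-0.1,-0.35,4.5,0,0,8,0.25,-0.1,-0.35,4.5,0,0,9.5,0.25,-0.1,-0.35,4.5,0,0,9.5,0.25,-0.1,-0.35,4.5,0,0,9.5,0.25,-0.1,-0.35]'

```text
time: 11.25
tool_pos: [0.5783, 0.0809, 0.1308]
tool_rot: [0.917, 1.571, -0.799]
contact_force: [0.4, 0.4, 0.9]
opening: 0.0298
```

```bash
python3 - <<'E'
from h import *
d=shot("wrist",12); p,r,s=pose(); print(p,s["contact_force"],s["qvel"].round(3),s["opening"])
m=r.as_matrix(); print(np.degrees(np.arctan2(m[1,2],m[0,2])))
print(proj(d,[.575,.0797,.112]),proj(d,[.579,.0797,.112]),proj(d,[.575,.0797,.085]))
th=np.linspace(0,6.28,200)
for x in (.575,.579):
  q=proj(d,np.c_[x+.056*np.cos(th),.08+.056*np.sin(th),0*th+.085]); print(q.min(0),q.max(0))
E
```

```text
[0.57870937 0.08103328 0.13156135] [-0.87865947  0.68882182  0.13726715] [ 0.002 -0.016 -0.005 -0.002 -0.002 -0.01 ] 0.03002107682203958
-98.27952314289294
[[277.26944072 253.072798  ]] [[276.33185767 247.10578003]] [[276.8670149  235.94859615]]
[195.19002335 153.53818592] [357.38058849 304.3668624 ]
[193.91585818 147.33904446] [357.0620803 300.0530566]
```

View pics/wrist12.png

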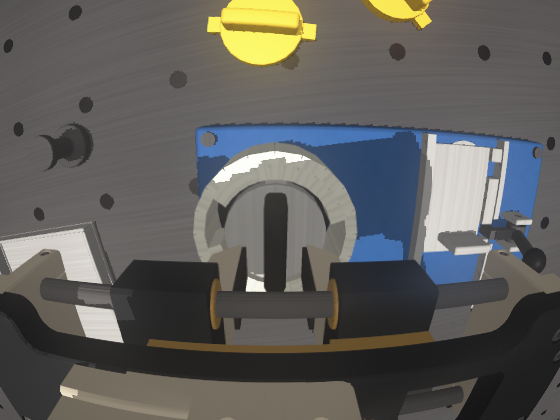

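jog_arm --plan '[0,0,0,2,0,0,-0.35,0,0,0,3.5,0,0,-0.35,0,0,0,4.1,0,0,-0.35,0,0,0,4.1,0,0,-0.35,0,0,0,4.1,0,0,-0.35]' --newtons 30

```text
time: 11.8
tool_pos: [0.5787, 0.0812, 0.0908]
tool_rot: [1.69, 1.569, -0.024]
contact_force: [0.2, 0.6, 0.3]
opening: 0.0296
```

jog_arm --plan '[0,0,0,0,0,0,-1,0,0,0,0,0,0,-1,0,0,0,0,0,0,-1,0,0,0,0,0,0,-1]' --newtons 30

```text
time: 12.2
tool_pos: [0.5783, 0.081, 0.0902]
tool_rot: [1.335, 1.57, -0.379]
contact_force: [-1.0, -1.3, 4.3]
opening: 0.014
```

```bash
python3 - <<'E'
from h import *
d=shot("wrist",13); p,r,s=pose(); print(p,s["contact_force"],s["torque"],s["qvel"].round(3),s["opening"])
m=r.as_matrix(); print(np.degrees(np.arctan2(m[1,2],m[0,2])))
E
```

```text
[0.57830319 0.08098074 0.09019908] [-0.81280106 -1.44575764  5.05013174] [-0.28126825  0.19099192  0.02174454] [ 0.001  0.002 -0.001  0.    -0.    -0.001] 0.013478372657622344
-98.1693237976661
```

View pics/wrist13.png

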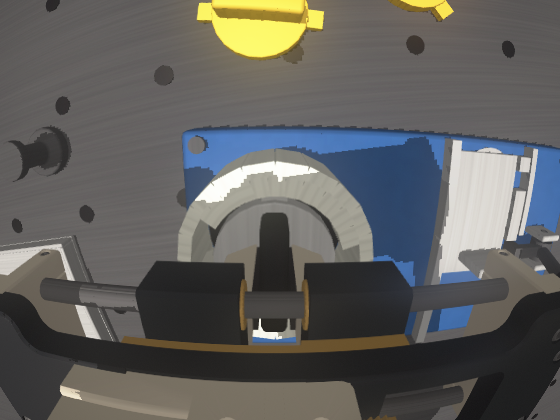

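jog_arm --plan '[0,0,0,0,0,0,-0.4,0,0,0,0,0,0,-0.4,0,0,0,0.3,0,0,-0.4,0,0,0,0.3,0,0,-0.4,0,0,0,0.3,0,0,-1,0,0,0,0.3,0,0,-1,0,0,0,0.3,0,0,-1,0,0,0,0.3,0,0,-1]' --newtons 45

```text
time: 13.05
tool_pos: [0.5779, 0.0812, 0.0864]
tool_rot: [-0.533, 1.571, -2.246]
contact_force: [-0.1, -1.6, -0.8]
opening: 0.0137
```

```bash
python3 - <<'E'
from h import *
p,r,s=pose(); print(p,s["contact_force"],s["torque"],s["qvel"].round(3),s["opening"])
E
```

```text
[0.5778698  0.08116824 0.08642729] [-0.08779234 -1.56357068 -0.82217194] [-0.01512315  0.05074022  0.03317609] [-0.    -0.     0.001  0.     0.001  0.001] 0.013734779254694181
```

jog_arm --plan '[0,0,0,0.3,0,0,-1,0,0,0,0.6,0,0,-1,0,0,0,0.9,0,0,-1,0,0,0,1.2,0,0,-1,0,0,0,1.2,0,0,-1,0,0,0,1.2,0,0,-1]'

```text
time: 13.65
tool_pos: [0.5779, 0.0811, 0.0758]
tool_rot: [1.334, 1.57, -0.38]
contact_force: [-4.2, -1.5, 10.3]
opening: 0.0136
```

jog_arm --plan '[0,0,0,0.1,0,0,-1,-8,0,0,0.1,0,0,-1,-16,0,0,0.1,0,0,-1,-24,0,0,0.1,0,0,-1,-32,0,0,0.1,0,0,-1,-40,0,0,0.1,0,0,-1]'

```text
time: 14.25
tool_pos: [0.5793, 0.0815, 0.0754]
tool_rot: [1.103, 1.567, 0.094]
contact_force: [-0.2, 0.8, 10.7]
opening: 0.0135
```

```bash
python3 - <<'E'
from h import *
p,r,s=pose(); print(p,s["contact_force"],s["torque"],s["qvel"].round(3),s["opening"])
m=r.as_matrix(); print(np.degrees(np.arctan2(m[1,2],m[0,2])))
E
```

```text
[0.57933157 0.08148462 0.07544821] [-0.16512177  0.77854831 10.69939326] [ 0.19073533  0.26827235 -0.18758497] [-2.000e-03 -0.000e+00 -2.000e-03  2.000e-03 -1.000e-03 -1.385e+00] 0.013515994132729355
-57.85161848777625
```

jog_arm --plan '[-8,0,0,0,0,0,-1,-16,0,0,0,0,0,-1,-24,0,0,0,0,0,-1,-32,0,0,0,0,0,-1,-40,0,0,0,0,0,-1,-40,0,0,0,0,0,-1,-40,0,0,0,0,0,-1]'

```text
time: 14.95
tool_pos: [0.5794, 0.0816, 0.0755]
tool_rot: [0.388, 1.566, 0.072]
contact_force: [0.2, 1.7, 9.7]
opening: 0.0135
```

```bash
python3 - <<'E'
from h import *
d=shot("wrist",14);p,r,s=pose(); print(p,s["contact_force"],s["torque"],s["qvel"].round(3),s["opening"])
m=r.as_matrix(); print(np.degrees(np.arctan2(m[1,2],m[0,2])))
E
```

```text
[0.5794401  0.08154822 0.07550382] [-0.27186562  1.38974044 10.91526768] [0.14036816 0.18712178 0.12687477] [ 0.001 -0.    -0.001  0.     0.001  0.001] 0.013627241057333131
-18.136593618036937
```

View pics/wrist14.png

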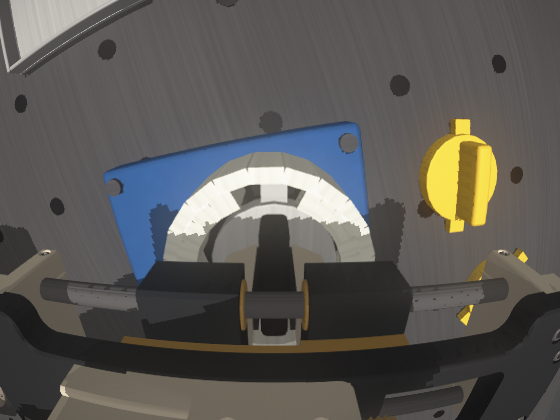

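jog_arm --plan '[0,0,0,-0.5,0,0,-1,0,0,0,-1,0,0,-1,0,0,0,-1.5,0,0,-1,0,0,0,-2,0,0,-1,0,0,0,-2.5,0,0,-1,0,0,0,-2.5,0,0,-1]'

```text
time: 15.6
tool_pos: [0.5775, 0.0812, 0.0984]
tool_rot: [-2.702, 1.57, -3.019]
contact_force: [0.8, -0.4, -3.6]
opening: 0.014
```

```bash
python3 - <<'E'
from h import *
d=shot("wrist",15);p,r,s=pose(); print(p,s["contact_force"],s["torque"],s["qvel"].round(3),s["opening"])
E
```

```text
[0.57738437 0.08117661 0.09800524] [-1.11166586 -0.62260333 -3.29819002] [ 0.02541526 -0.07037019  0.00909121] [ 0.001  0.007  0.006 -0.001 -0.002 -0.002] 0.01358765720852114
```

View pics/wrist15.png

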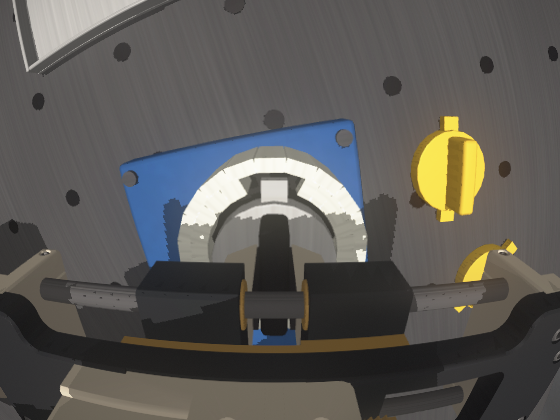

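jog_arm --plan '[0,0,0,-2,0,0,-1,0,0,0,-5,0,0,-1,0,0,0,-8,0,0,-1,0,0,0,-8,0,0,-1]'

```text
time: 16.05
tool_pos: [0.5799, 0.0813, 0.182]
tool_rot: [0.322, 1.564, 0.005]
contact_force: [0.5, -0.2, -3.8]
opening: 0.0141
```

```bash
python3 - <<'E'
from h import *
p,r,s=pose(); print(p,s["contact_force"],s["opening"])
e=load("side",0)
cs=[[274,291],[343,295],[341,362],[264,353]]
print(plane(e,cs,.022).round(3).tolist(),plane(e,cs,.022).mean(0))
print(step([.4955,.354,.175]))
E
```

```text
[0.5798747  0.08131655 0.18200425] [ 0.48815572 -0.16434103 -3.7784866 ] 0.01406280325998621
[[0.582, 0.278, 0.022], [0.412, 0.261, 0.022], [0.405, 0.442, 0.022], [0.574, 0.449, 0.022]] [0.49335991 0.35758235 0.022     ]
(array([0., 0., 0.]), array([  0.64,  23.28, -16.52]))
```

jog_arm --plan '[0,0,0,0.3,3,-2.1,-1,0,0,0,0.3,7,-5,-1,0,0,0,0.3,11,-7.8,-1,0,0,0,0.3,15,-10.6,-1,0,0,0,0.3,19,-13.5,-1,0,0,0,0.3,22,-15.6,-1,0,0,0,0.3,23.3,-16.5,-1,0,0,0,0.3,23.3,-16.5,-1,0,0,0,0.3,23.3,-16.5,-1,0,0,0,0.3,23.3,-16.5,-1]'

```text
time: 17.05
tool_pos: [0.4942, 0.3525, 0.1748]
tool_rot: [-1.879, 1.569, -2.198]
contact_force: [0.1, 0.2, -2.4]
opening: 0.0136
```

```bash
python3 - <<'E'
from h import *
d=shot("wrist",16);e=shot("side",16);p,r,s=pose(); print(p,s["contact_force"],s["torque"],s["qvel"].round(3),s["opening"])
print(r.as_matrix()[:,0])
crop(e,200,400,200,400,3,"pics/side16c.png")
E
```

```text
[0.49436427 0.35266703 0.17526369] [ 0.84199665 -0.73128171 -2.7932893 ] [-0.02316411 -0.08835828 -0.0090951 ] [ 0.004 -0.003 -0.005  0.001  0.001  0.002] 0.013459937975509002
[-2.89795886e-04 -5.38957508e-04 -9.99999813e-01]
```

View pics/wrist16.png

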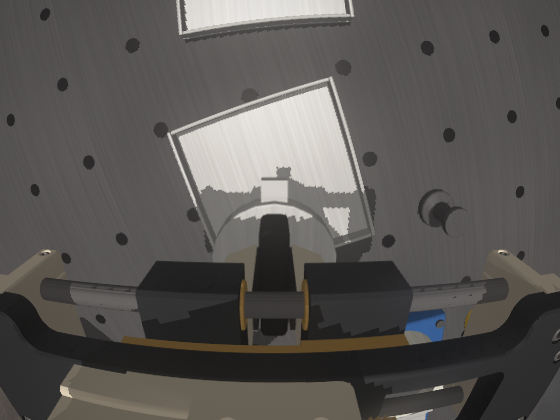

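View pics/side16c.png

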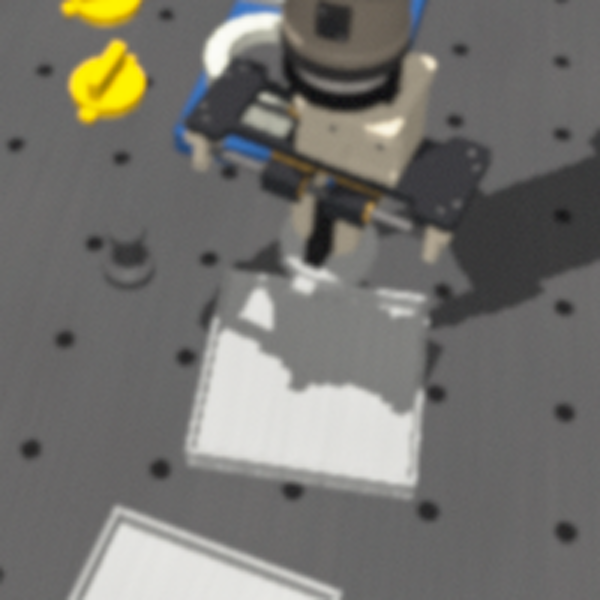

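jog_arm --plan '[0,0,0,3,0,0,-1,0,0,0,7,0,0,-1,0,0,0,10,0,0,-1,0,0,0,12.5,0,0,-1,0,0,0,13.8,0,0,-1,0,0,0,14.3,0,0,-1,0,0,0,14.5,0,0,-1,0,0,0,14.5,0,0,-1,0,0,0,14.5,0,0,-1]'

```text
time: 18.05
tool_pos: [0.4945, 0.3544, 0.0318]
tool_rot: [0.764, 1.568, 0.447]
contact_force: [0.3, 0.8, -3.6]
opening: 0.0134
```

jog_arm --plan '[0,0,0,0.1,0,0,-1,0,0,0,0.2,0,0,-1,0,0,0,0.3,0,0,-1,0,0,0,0.4,0,0,-1,0,0,0,0.5,0,0,-1,0,0,0,0.6,0,0,-1,0,0,0,0.7,0,0,-1,0,0,0,0.7,0,0,-1]'

```text
time: 18.85
tool_pos: [0.4936, 0.354, 0.0233]
tool_rot: [-2.192, 1.57, -2.509]
contact_force: [0.4, 0.7, -3.3]
opening: 0.0136
```

jog_arm --plan '[0,0,0,0.1,0,0,-1,0,0,0,0.2,0,0,-1,0,0,0,0.3,0,0,-1,0,0,0,0.3,0,0,-1]'

```text
time: 19.25
tool_pos: [0.4938, 0.3541, 0.0205]
tool_rot: [-0.696, 1.571, -1.013]
contact_force: [0.4, 0.7, -2.9]
opening: 0.0135
```

jog_arm --plan '[0,0,0,0.1,0,0,-1,0,0,0,0.15,0,0,-1,0,0,0,0.15,0,0,-1]'

```text
time: 19.55
tool_pos: [0.4938, 0.3541, 0.0204]
tool_rot: [0.494, 1.57, 0.177]
contact_force: [-2.8, -1.5, 8.4]
opening: 0.0137
```

jog_arm --plan '[0,0,0,-0.1,0,0,-1,0,0,0,-0.1,0,0,-1,0,0,0,-0.1,0,0,-0.2,0,0,0,-0.1,0,0,-0.2,0,0,0,-0.1,0,0,-0.2,0,0,0,-0.6,0,0,-0.2,0,0,0,-1.8,0,0,-0.2,0,0,0,-4,0,0,-0.2,0,0,0,-8,0,0,-0.2,0,0,0,-12,0,0,-0.2]'

```text
time: 20.55
tool_pos: [0.4935, 0.3539, 0.1409]
tool_rot: [-2.056, 1.57, -2.373]
contact_force: [1.0, 0.8, -0.4]
opening: 0.0369
```

jog_arm --plan '[0,0,0,-4,-4,-4,-0.2,0,0,0,-8,-8,-8,-0.2,0,0,0,-8,-12,-8,-0.2,0,0,0,-8,-12,-8,-0.2,0,0,0,-8,-12,-8,-0.2]'

```text
time: 21.05
tool_pos: [0.3795, 0.264, 0.2216]
tool_rot: [0.681, 1.567, 0.363]
contact_force: [0.6, -0.1, -0.6]
opening: 0.0365
```

```bash
python3 - <<'E'
from h import *
d=shot("wrist",17);e=shot("side",17);t=shot("top",17);p,r,s=pose(); print(p,s["contact_force"],s["opening"],s["time"])
crop(e,200,400,120,400,2.1,"pics/side17c.png")
crop(t,80,480,120,300,2,"pics/top17c.png")
E
```

```text
[0.38104581 0.26550379 0.21942149] [ 0.26118163 -0.63085822  0.09134884] 0.03651856171652241 21.2
```

View pics/wrist17.png

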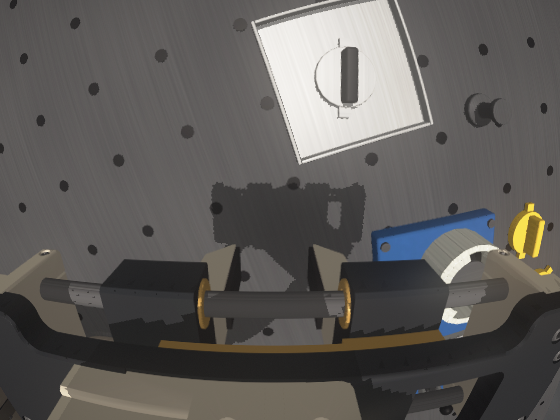

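View pics/side17c.png

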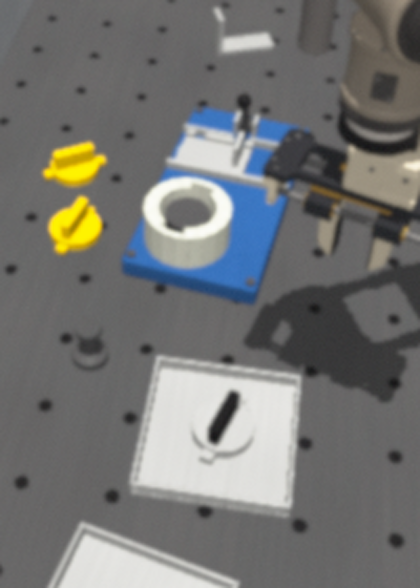

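View pics/top17c.png

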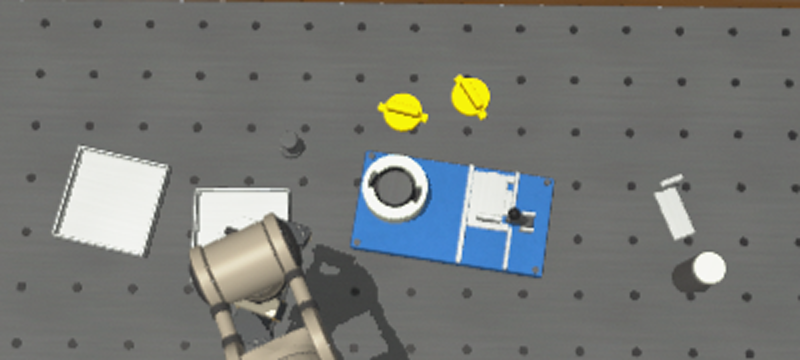

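```bash
python3 -c "
from cell import robot,observe
print(robot.hand_in()); print(observe()['time'])"
```

```text
the job is handed in; nothing more can be done
None
the job is handed in; nothing more can be done
```

I finished the job and handed it in at about 21 s of the 72 s allowed. It reported no verdict.

1. **Lever out:** I pushed the cam lever outward to its stop, where the force rose to 16 N.
2. **Gate shut:** I pushed the gate plate until it hit its end stop at about 19 N. The picture showed the inlet covered.
3. **Lever locked:** I pushed the lever back until it stopped at about 21 N. Afterwards its ball was within about 2 mm of where the locked position should be.
4. **Cover freed:** I gripped the bar, pressed the cover down about 11 mm and turned it 80° anticlockwise. Its lugs came out through the gaps without catching.
5. **Cover set down:** I placed it near the centre of the tray nearest the base. It was lowered slowly, with about 8 N at contact, then released.

**Last checks:** The side, top and wrist pictures show:
- the cover flat in the tray with its bar up
- the pot empty and the gate shut
- the lever's ball in the same spot in the top view as when it was first locked
- the bystanders and the yellow look-alikes apparently undisturbed (judged by eye, not measured)
- the gripper clear of everything

**Disagreement:** The wrist camera put the pot about 4 mm farther along x than the top and side cameras did. I used a middle value and centred the grip on the bar from a close view. The highest force I saw was about 24 N, while pushing the gate shut.

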